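Pack the tool carrier and hold it up

ROBOT

A 6-joint arm with a two-finger parallel gripper is mounted at the origin on the work surface. World frame = base frame: x ahead of the robot, y to its left, z up, the work surface at z = 0. Lengths are in m, angles in rad, forces in N, time in s.
With the tool pointing down it reaches from about 0.35 to 0.875 m from the base axis. Payload 4.2 kg.
Tool frame: the origin (TCP) lies midway between the tips of the shut fingers; the grasp point (between the pads) lies 19 mm behind it (ctrl.grip_depth is the distance from the TCP to the grasp point, in m); z points along the fingers, y is the direction in which the jaws open and shut (so a half turn about z gives the same grasp; the last joint's range is limited). The gripper opens to 85 mm and grips with 20 to 120 N. Pads are 22 mm wide; open, the fingers measure 114 mm over their backs; the gripper's body (76 mm by 85 mm) begins 54 mm behind the grasp point. The pads swing forward as they close: fully open they stand 13 mm farther back than shut.
Start: joints at [1.601, 0.385, 0.008, 0, -1.194, -0.259], TCP at [0.142, 0.609, 0.231] pointing down, gripper open.
Joint ranges: [-3.14, 3.14], [-1.21, 2.06], [-1.07, 1.41], [-3.16, 2.05], [-2.99, -0.16], [-3.1, 3.1]. Speed limits (rad/s): [2.79, 2.79, 3.14, 3.14, 3.14, 3.14].

INTERFACE

Orientations are given as a unit quaternion [w, x, y, z].
In Python, from station import ctrl gives the robot as it stands.
- The arm moves only by the tool send_rows, never from a script. Its argument "targets" is a list of rows, each an object of numbers: "tx", "ty", "tz": the shift along the tool's x, y, z in mm; "ax", "ay", "az": the turn, a rotation vector about the tool's x, y, z in degrees. In form: [{"tx": .., "ty": .., "tz": .., "ax": .., "ay": .., "az": ..}, ...]. A call has 1 to 20 rows; each row shifts and turns the commanded pose from where the row before left it, along the tool's axes as they then stand; what a row does not reach is not made up. A row lasts 1/12 s, in which the tool goes at most 41.7 mm and 7.16 degrees, less where a joint would pass 70% of its speed; a pose out of reach is approached as far as the arm can. A call is refused whole if a number of a shift passes 41.7 or a number of a turn 7.16, either way. A call with a gripper value outside its range is refused whole. "grip" is the opening, from -1 (shut) to 1 (fully open), so that 0 is half open, set as the call begins (left out, the last holds). The fingers move at their own pace and stop on an object; "newtons" is the grip in N (left out, the last holds). Time passes only in rows, so rows that do not move let the fingers close. It gives the time, the measured TCP pose, the force and the opening at its end, in the units of the state.
- ctrl.state(): the state, without advancing time (a new reading comes with each control period).
- ctrl.grab_frame(name): name is "scene" or "top" or "wrist"; returns the picture (384x512x3 uint8, red, green, blue); there is no depth.
- ctrl.get_calibration(name): a dict with "vfov" (degrees; the focal length in pixels is half the picture's height over the tangent of half this angle, whatever the lens; pixels are square), "cx", "cy" (the principal point, pixels), "R" (3x3) and "t" (3): a world point X has camera coordinates R X + t; the wrist camera has in their place "mount" (4x4, takes a point from camera to tool coordinates, whose origin is the TCP and whose axes are the flange's). Camera axes: x right, y down, z forward; pixel columns grow to the right and rows downward; lengths in m; the calibration is good to about 2 mm. A picture is of the moment at which its call begins: read the wrist's pose just before it. get_calibration takes no time and is no camera call.
- ctrl.close_job(): hands the job in, once; it reports no verdict.
The state is a dict: "t": time; "joints": joint angles; "qd": joint speeds; "joint_torque": joint torques, N m; "eef_pos": TCP position; "tool_rot": TCP orientation; "contact_force": force on the tool from outside, world axes, zero at the start; "wrist_torque": the same for the moment, N m; "gripper_width": finger opening in m.
Only numpy, scipy, OpenCV 4.12 (cv2) and the standard library are available. Lean on these libraries where they do the work, as an engineer would, in place of code of your own. Each camera call takes 0.05 s, during which the arm holds its last target.

TASK

Tidy the stall counter: lay the brush flat in the narrow bay and the wide-bladed spatula flat in the wide bay of the wooden tool carrier, each lengthwise, while the carrier stands on the counter. Then lift the carrier by its middle handle about 10 cm clear of the counter and finish while still holding it there, level and steady, with both tools in it. Leave everything else on the counter where it is.

Things in the scene. Friction and masses are not known exactly. Their poses are not given: they have to be found in the camera images.
- carrier_handle (a point): Loose pale wood tray, 264 mm long (x), 208 wide (y), 0.45 kg, z up. Point: in its handle, 38 mm above the tray's underside. Handle: the middle 90 mm of the lengthwise rib at y = 0, an upright flat board 14 mm thick, top 50 mm above the underside; the rest of the rib and the outer walls are 26 mm high, walls 7 mm thick. Balance lies within 10 mm of the rib
- narrow_bay (a point): Floor centre of the carrier's narrow bay, 250 x 76 mm inside, on the -y side of the rib (45 mm from the rib's centre line), 8 mm above the carrier's underside; axes as the carrier's, x lengthwise
- wide_bay (a point): Floor centre of the carrier's wide bay, 250 x 104 mm inside, on the +y side of the rib (59 mm from the rib's centre line), 8 mm above the carrier's underside; axes as the carrier's, x lengthwise
- brush_mid (a point): Middle of the counter brush, 7 mm above its underside. 200 mm long (x), 14 mm high, 0.11 kg, lies flat, z up. Dark wooden handle 22 mm wide from x = -100 to +20 mm, then a 45 mm wide head with black bristles to x = +100 mm. Balances near the middle: grip the handle at x = -20 to 0 mm
- spatula_mid (a point): Middle of the spatula, 7 mm above its underside. 215 mm long (x), 0.11 kg, lies flat, z up. Dark wooden handle 22 mm wide and 14 mm high from x = -107 to +17 mm, then a steel blade 84 mm wide, 4 mm thick, level with the underside, to x = +107 mm. Balances near the middle: grip the handle at x = -20 to 0 mm
- tin: bystander: food tin, 66 mm diameter, 75 mm high; origin under its centre
- onion: bystander: red onion, 72 mm diameter, 66 mm high; origin under its centre
- tomato: bystander: tomato, 72 mm diameter, 50 mm high; origin under its centre
- spoon: bystander: long wooden spoon lying on the counter along its x; origin under its middle
- jar: bystander: amber glass jar, 80 mm diameter, 110 mm high; origin under its centre
Things that resemble listed ones, but are neither listed nor needed, are in the scene too. What is shaped like the part that bears brush_mid but green or purple is not meant.

How it is judged:
By the outcome, as a careful person would: the job done as asked, in the order asked, and still so for the second after the job is handed in, while the arm keeps its last pose, push and grip.
It also fails if it takes over 67 s, if anything falls off the work surface, if the arm or the gripper's body presses on something with over 40 N, if the wrist force passes 120 N, or if a joint passes its speed limit or range.

## Working session

There is one attempt and no reset: what is moved stays moved. The work goes in short steps, Python scripts to look and compute and a tool call to move; the robot and the scene stay as the last step left them, time stands still between calls to the robot, and variables do not carry over. Pictures are saved under pics/ and viewed, and the job is handed in when it is done.

Besides the shell and the picture viewer there is one more tool, called by a JSON object that holds its "method" and its "body". send_rows: Moves the arm, as the interface text tells. Its arguments: {"type":"object","properties":{"targets":{"type":"array"},"grip":{"type":"number"},"newtons":{"type":"number"}},"required":["targets"]}

```bash
ls; mkdir -p pics
python3 - <<'E'
from station import ctrl
import cv2
print(ctrl.state())
for n in ["scene","top","wrist"]:
    c=ctrl.get_calibration(n); print(n,c)
    cv2.imwrite(f"pics/{n}0.png",cv2.cvtColor(ctrl.grab_frame(n),cv2.COLOR_RGB2BGR))
E
```

```text
pics
{'t': 0.0, 'joints': array([ 1.60060876e+00,  3.85520406e-01,  6.60334297e-03, -5.21099976e-04,
       -1.19401928e+00, -2.58595713e-01]), 'qd': array([ 0.00112876, -0.00025814, -0.00074374,  0.0001314 , -0.00058067,
        0.00105102]), 'joint_torque': array([ 9.02425600e-04, -3.92294025e+01,  1.88399023e+01,  4.18621033e+00,
       -4.71887222e-03,  5.59593886e-06]), 'eef_pos': array([0.14159153, 0.60812865, 0.23023135]), 'tool_rot': array([ 1.09370273e-03,  9.93452834e-01, -1.14237748e-01, -8.58922293e-05]), 'contact_force': array([-0.23475773,  0.280244  , -0.71663384]), 'wrist_torque': array([ 0.02254374, -0.06892092, -0.0249793 ]), 'gripper_width': 0.08556697643674821}
scene {'vfov': 50.24252174608626, 'cx': 255.7991096837831, 'cy': 189.98548483713498, 'R': array([[ 0.17007701,  0.98542307,  0.00389758],
       [ 0.72341843, -0.12216923, -0.67951487],
       [-0.66913346,  0.11838944, -0.73365138]]), 't': array([-0.09969211, -0.28694503,  1.69457671])}
top {'vfov': 43.520675061358176, 'cx': 254.43831274943392, 'cy': 191.49130587480815, 'R': array([[-8.81221571e-03, -9.99961139e-01, -2.55672792e-04],
       [-9.97103845e-01,  8.80635004e-03, -7.55405186e-02],
       [ 7.55398346e-02, -4.10747021e-04, -9.97142700e-01]]), 't': array([-0.00872022,  0.45556894,  1.97209601])}
wrist {'vfov': 69.99086390593143, 'cx': 253.1671902231392, 'cy': 193.01482758188027, 'mount': array([[-1.60490558e-04, -9.47785340e-01, -3.18908957e-01,
         8.18358703e-02],
       [ 9.99999987e-01, -1.55155483e-04, -4.21325980e-05,
         1.12979090e-03],
       [-9.54781453e-06, -3.18908959e-01,  9.47785353e-01,
        -1.42456128e-01],
       [ 0.00000000e+00,  0.00000000e+00,  0.00000000e+00,
         1.00000000e+00]])}
```

View pics/scene0.png

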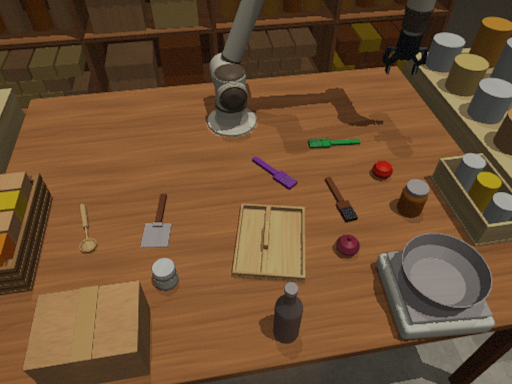

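View pics/top0.png

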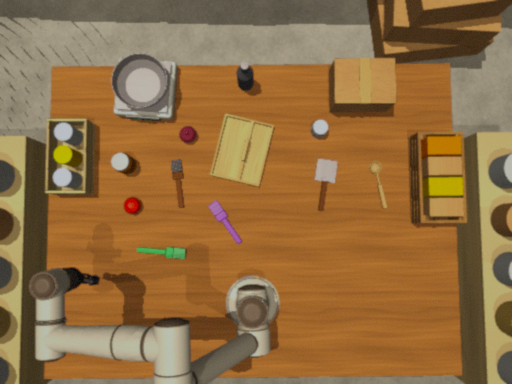

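View pics/wrist0.png

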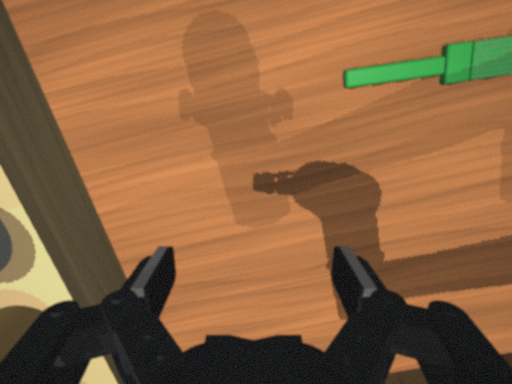

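The top view shows the brush (dark wood, black head) at (178,183), the spatula at (326,185) and the carrier at (242,150). The lookalikes are a green one at (160,253) and a purple one at (226,221). Next I confirm these in crops and measure them.

```bash
cat > h.py <<'E'
import numpy as np,cv2
from station import ctrl
from scipy.spatial.transform import Rotation as Ro
def K(c): 
    return 192/np.tan(np.radians(c["vfov"]/2))
def camray(n,st=None):
    c=ctrl.get_calibration(n); f=K(c)
    if n=="wrist":
        q=st["tool_rot"]; R=Ro.from_quat([q[1],q[2],q[3],q[0]]).as_matrix()
        M=np.array(c["mount"]); Rw=R@M[:3,:3]; o=R@M[:3,3]+st["eef_pos"]
    else:
        Rw=np.array(c["R"]).T; o=-Rw@np.array(c["t"])
    return c,f,Rw,o
def toplane(n,px,z,st=None):
    c,f,Rw,o=camray(n,st); px=np.atleast_2d(np.asarray(px,float))
    d=np.c_[(px[:,0]-c["cx"])/f,(px[:,1]-c["cy"])/f,np.ones(len(px))]@Rw.T
    return o+d*((z-o[2])/d[:,2])[:,None]
def proj(n,X,st=None):
    c,f,Rw,o=camray(n,st); p=(np.atleast_2d(X)-o)@Rw
    return np.c_[p[:,0]/p[:,2]*f+c["cx"],p[:,1]/p[:,2]*f+c["cy"]]
def rect(pts):
    return cv2.minAreaRect((np.asarray(pts)[:,:2]*1000).astype(np.float32))
E
python3 - <<'E'
from h import *
im=cv2.imread("pics/top0.png")
def crop(x,y,w,h): return cv2.resize(im[y:y+h,x:x+w],(w*6,h*6),interpolation=cv2.INTER_NEAREST)
a=crop(150,150,60,70);b=crop(295,150,60,70)
cv2.imwrite("pics/c1.png",np.hstack([a,b]))
hsv=cv2.cvtColor(im,cv2.COLOR_BGR2HSV)
for p in [(178,163),(180,195),(322,200),(326,172),(230,150),(300,230)]: print(p,hsv[p[1],p[0]])
for name,X in dict(brush=(178,183),spat=(325,185),carr=(242,150),purple=(226,221),tin=(320,128)).items():
    print(name,toplane("top",[X],0.01))
E
```

```text
(178, 163) [15 31 82]
(180, 195) [ 13 199 122]
(322, 200) [ 12 190 110]
(326, 172) [ 13  30 178]
(230, 150) [ 24 116 189]
(300, 230) [ 15 185 167]
brush [[0.49422295 0.30465892 0.01      ]]
spat [[ 0.48048027 -0.30615145  0.01      ]]
carr [[0.63033098 0.03769413 0.01      ]]
purple [[0.33479252 0.10583113 0.01      ]]
tin [[ 0.72054503 -0.28996227  0.01      ]]
```

View pics/c1.png

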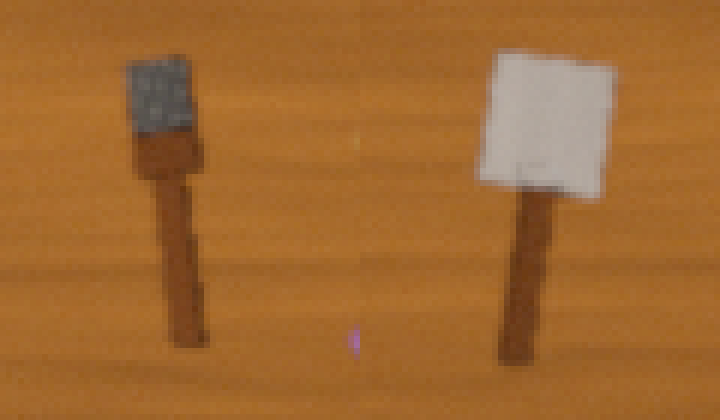

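The left crop is the brown brush with black bristles. The right crop is the spatula with a steel blade. Both point away from the robot, and the green and purple lookalikes are ruled out. Now I measure poses from the top view.

Run:
```python
from h import *
im=cv2.imread("pics/top0.png")
hsv=cv2.cvtColor(im,cv2.COLOR_BGR2HSV).astype(int); H,S,V=hsv[...,0],hsv[...,1],hsv[...,2]
def m(mask,x0,y0,x1,y1):
    k=np.zeros(mask.shape,np.uint8);k[y0:y1,x0:x1]=mask[y0:y1,x0:x1]*255
    n,l,s,c=cv2.connectedComponentsWithStats(k); i=1+np.argmax(s[1:,4]); return (l==i)
wood=(V<135)&(S>120); grey=(S<70)
br=m(wood|(grey&(V<140)),150,150,205,220)
bh=m(grey,150,150,205,220)
sp=m((wood&(V<135))|grey,300,150,350,215)
sb=m(grey,300,150,350,215)
ca=m((S<150)&(V>110)&(H>17),200,105,285,195)
for n,k,z in [("brush",br,.014),("bristle",bh,.014),("spat",sp,.008),("blade",sb,.004),("carrier",ca,.026)]:
    ys,xs=np.nonzero(k); P=toplane("top",np.c_[xs,ys],z)
    c,s,a=rect(P); print(n,len(xs),c,s,a,"mean",P.mean(0)[:2]*1000)
    im[k]=im[k]//2+[0,127,0]
c=cv2.resize(cv2.imread("pics/top0.png")[105:195,205:285],None,fx=5,fy=5,interpolation=2)
d=cv2.resize(im[105:195,205:285],None,fx=5,fy=5,interpolation=0)
cv2.imwrite("pics/c2.png",np.hstack([c,d])[:, :800])
```

```text
brush 370 (492.7987365722656, 300.0921630859375) (201.72265625, 46.083473205566406) 8.818995475769043 mean [505.17879743 303.05193551]
bristle 98 (566.8157348632812, 311.94488525390625) (44.998321533203125, 36.991329193115234) 8.219733238220215 mean [566.6795566  311.59844331]
spat 605 (481.4197082519531, -300.54986572265625) (82.85237884521484, 214.43763732910156) 80.2643814086914 mean [ 511.11440821 -305.90407685]
blade 430 (542.8145751953125, -311.4327392578125) (83.08552551269531, 90.89092254638672) 80.69352722167969 mean [ 542.44559147 -311.46666666]
carrier 3148 (629.4981689453125, 38.549468994140625) (210.23281860351562, 265.6835021972656) 75.91548156738281 mean [629.53846167  39.43344268]
```

View pics/c2.png

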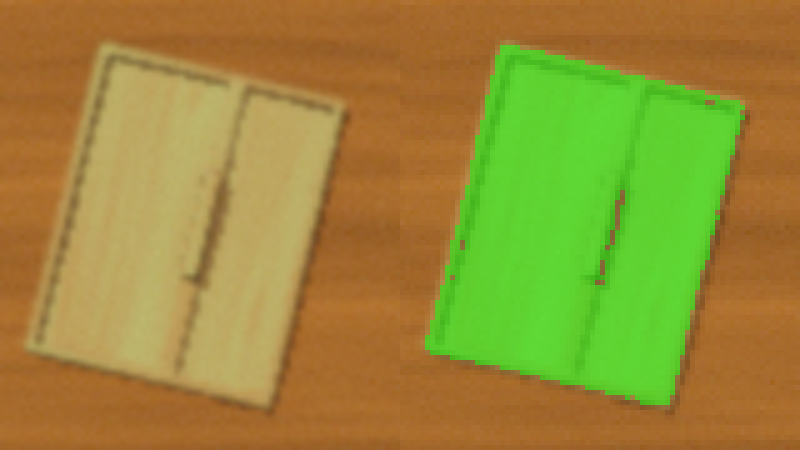

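```bash
cat >> h.py <<'E'
CAR=np.array([.6295,.0385]); CA=-14.1
BR=np.array([.4928,.3001]); BA=8.7
SP=np.array([.4814,-.3005]); SA=-9.9
def u(a): a=np.radians(a); return np.array([np.cos(a),np.sin(a)])
def carp(x,y): return CAR+x/1000*u(CA)+y/1000*u(CA+90)
def head(st):
    q=st["tool_rot"]; R=Ro.from_quat([q[1],q[2],q[3],q[0]]).as_matrix()
    return np.degrees(np.arctan2(R[1,0],R[0,0])),R
def plan(xy,z,hd):
    """turn az first, then shift tx,ty,tz (mm) in the turned tool frame"""
    st=ctrl.state(); h,R=head(st); az=-(hd-h); az=(az+180)%360-180
    R2=R@Ro.from_rotvec([0,0,np.radians(az)]).as_matrix()
    d=np.r_[xy,z]-st["eef_pos"]; s=R2.T@d*1000
    print("t %.2f pos %s hd %.2f z-axis %s w %.4f F %s"%(st["t"],st["eef_pos"].round(4),h,R[:,2].round(4),st["gripper_width"],st["contact_force"].round(1)))
    print("az %.2f then shift"%az,s.round(1))
E
python3 - <<'E'
from h import *
g=BR-.010*u(BA); print(g); plan(g,.18,BA)
E
```

```text
[0.48291506 0.29858739]
t 0.15 pos [0.1417 0.6083 0.2305] hd -13.12 z-axis [-3.0e-04 -1.7e-03 -1.0e+00] w 0.0855 F [-0.5  0.   0.3]
az -21.82 then shift [290.5 357.7  50.9]
```

{"method": "send_rows", "body": {"targets": [{"az": -5.45}, {"az": -5.45}, {"az": -5.45}, {"az": -5.45}, {"tx": 20.75, "ty": 25.5, "tz": 3.6}, {"tx": 20.75, "ty": 25.5, "tz": 3.6}, {"tx": 20.75, "ty": 25.5, "tz": 3.6}, {"tx": 20.75, "ty": 25.5, "tz": 3.6}, {"tx": 20.75, "ty": 25.5, "tz": 3.6}, {"tx": 20.75, "ty": 25.5, "tz": 3.6}, {"tx": 20.75, "ty": 25.5, "tz": 3.6}, {"tx": 20.75, "ty": 25.5, "tz": 3.6}, {"tx": 20.75, "ty": 25.5, "tz": 3.6}, {"tx": 20.75, "ty": 25.5, "tz": 3.6}, {"tx": 20.75, "ty": 25.5, "tz": 3.6}, {"tx": 20.75, "ty": 25.5, "tz": 3.6}, {"tx": 20.75, "ty": 25.5, "tz": 3.6}, {"tx": 20.75, "ty": 25.5, "tz": 3.6}], "grip": 0.0, "newtons": 40}}

```text
schema error: expected keys tx, ty, tz, ax, ay, az
```

Run:
```python
from h import *
g=BR-.010*u(BA); plan(g,.18,BA)
st=ctrl.state(); im=cv2.cvtColor(ctrl.grab_frame("wrist"),cv2.COLOR_RGB2BGR)
cv2.imwrite("pics/w1.png",im)
import pickle; pickle.dump(st,open("w1.pkl","wb"))
```

```text
t 0.15 pos [0.1417 0.6083 0.2305] hd -13.12 z-axis [-3.0e-04 -1.7e-03 -1.0e+00] w 0.0855 F [-0.5  0.   0.3]
az -21.82 then shift [290.5 357.7  50.9]
```

View pics/w1.png

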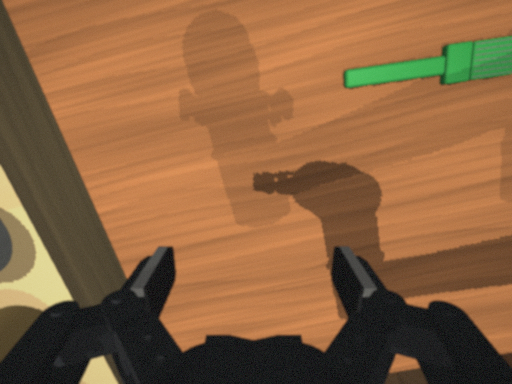

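The call was refused because every row needs all six keys. The arm did not move, so I resend with full rows.

{"method": "send_rows", "body": {"targets": [{"tx": 0, "ty": 0, "tz": 0, "ax": 0, "ay": 0, "az": -5.45}, {"tx": 0, "ty": 0, "tz": 0, "ax": 0, "ay": 0, "az": -5.45}, {"tx": 0, "ty": 0, "tz": 0, "ax": 0, "ay": 0, "az": -5.45}, {"tx": 0, "ty": 0, "tz": 0, "ax": 0, "ay": 0, "az": -5.45}, {"tx": 20.75, "ty": 25.5, "tz": 3.6, "ax": 0, "ay": 0, "az": 0}, {"tx": 20.75, "ty": 25.5, "tz": 3.6, "ax": 0, "ay": 0, "az": 0}, {"tx": 20.75, "ty": 25.5, "tz": 3.6, "ax": 0, "ay": 0, "az": 0}, {"tx": 20.75, "ty": 25.5, "tz": 3.6, "ax": 0, "ay": 0, "az": 0}, {"tx": 20.75, "ty": 25.5, "tz": 3.6, "ax": 0, "ay": 0, "az": 0}, {"tx": 20.75, "ty": 25.5, "tz": 3.6, "ax": 0, "ay": 0, "az": 0}, {"tx": 20.75, "ty": 25.5, "tz": 3.6, "ax": 0, "ay": 0, "az": 0}, {"tx": 20.75, "ty": 25.5, "tz": 3.6, "ax": 0, "ay": 0, "az": 0}, {"tx": 20.75, "ty": 25.5, "tz": 3.6, "ax": 0, "ay": 0, "az": 0}, {"tx": 20.75, "ty": 25.5, "tz": 3.6, "ax": 0, "ay": 0, "az": 0}, {"tx": 20.75, "ty": 25.5, "tz": 3.6, "ax": 0, "ay": 0, "az": 0}, {"tx": 20.75, "ty": 25.5, "tz": 3.6, "ax": 0, "ay": 0, "az": 0}, {"tx": 20.75, "ty": 25.5, "tz": 3.6, "ax": 0, "ay": 0, "az": 0}, {"tx": 20.75, "ty": 25.5, "tz": 3.6, "ax": 0, "ay": 0, "az": 0}, {"tx": 0, "ty": 0, "tz": 0, "ax": 0, "ay": 0, "az": 0}], "grip": 0.0, "newtons": 40}}

```text
t: 1.78
eef_pos: [0.4853, 0.296, 0.1797]
tool_rot: [0.001, 0.997, 0.073, -0.001]
contact_force: [-0.4, 1.1, 0.3]
gripper_width: 0.0427
```

```bash
cat > look.py <<'E'
import sys,pickle
from h import *
st=ctrl.state(); im=cv2.cvtColor(ctrl.grab_frame("wrist"),cv2.COLOR_RGB2BGR)
cv2.imwrite(f"pics/{sys.argv[1]}.png",im); pickle.dump(st,open(f"{sys.argv[1]}.pkl","wb"))
E
python3 - <<'E'
from h import *
g=BR-.010*u(BA); plan(g,.18,BA)
E
python3 look.py w2
```

```text
t 1.78 pos [0.4853 0.296  0.1797] hd 8.38 z-axis [-0.0012 -0.002  -1.    ] w 0.0427 F [-0.4  1.1  0.3]
az -0.32 then shift [-2.  -2.9 -0.3]
```

View pics/w2.png

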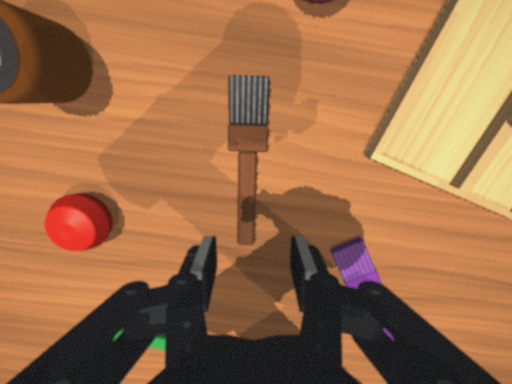

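The wrist view shows the brush with its head top at (249,76) and its handle end at (246,243), almost parallel to tool x. I measure it here for a check against the top view.

Run:
```python
from h import *
import pickle
im=cv2.imread("pics/w2.png"); st=pickle.load(open("w2.pkl","rb"))
pts=[(229,76),(269,76),(229,149),(268,149),(238,243),(254,243),(240,155),(257,155)]
P=toplane("wrist",pts,.014,st); print(P.round(4)[:,:2])
hc=P[:2].mean(0)[:2]; tc=P[4:6].mean(0)[:2]; d=hc-tc
print("len",np.hypot(*d),"mid",(hc+tc)/2,"ang",np.degrees(np.arctan2(d[1],d[0])),"w",np.linalg.norm(P[0]-P[1]),np.linalg.norm(P[4]-P[5]))
```

```text
[[0.5862 0.3349]
 [0.5923 0.2939]
 [0.511  0.326 ]
 [0.5174 0.2826]
 [0.3945 0.3007]
 [0.3974 0.2807]
 [0.506  0.3129]
 [0.5088 0.2938]]
len 0.19471263887004195 mid [0.49260547 0.30256068] ang 6.974199216942592 w 0.04144523811719683 0.020214690301663438
```

```bash
sed -i 's/^BR=.*/BR=np.array([.4927,.3013]); BA=8.2/' h.py; python3 -c "
from h import *
plan(BR-.010*u(BA),.006,BA)"
```

```text
t 1.83 pos [0.4841 0.2974 0.18  ] hd 8.43 z-axis [-0.0012 -0.0012 -1.    ] w 0.0429 F [0.7 0.1 0.2]
az 0.23 then shift [ -0.7  -2.8 174. ]
```

{"method": "send_rows", "body": {"targets": [{"tx": -0.5, "ty": -1.2, "tz": 22, "ax": 0, "ay": 0, "az": 0}, {"tx": 0, "ty": -1.0, "tz": 22, "ax": 0, "ay": 0, "az": 0}, {"tx": 0, "ty": 0, "tz": 22, "ax": 0, "ay": 0, "az": 0}, {"tx": 0, "ty": 0, "tz": 22, "ax": 0, "ay": 0, "az": 0}, {"tx": 0, "ty": 0, "tz": 22, "ax": 0, "ay": 0, "az": 0}, {"tx": 0, "ty": 0, "tz": 22, "ax": 0, "ay": 0, "az": 0}, {"tx": 0, "ty": 0, "tz": 20, "ax": 0, "ay": 0, "az": 0}, {"tx": 0, "ty": 0, "tz": 12, "ax": 0, "ay": 0, "az": 0}, {"tx": 0, "ty": 0, "tz": 5, "ax": 0, "ay": 0, "az": 0}, {"tx": 0, "ty": 0, "tz": 3, "ax": 0, "ay": 0, "az": 0}, {"tx": 0, "ty": 0, "tz": 0, "ax": 0, "ay": 0, "az": 0}, {"tx": 0, "ty": 0, "tz": 0, "ax": 0, "ay": 0, "az": 0}]}}

```text
t: 2.83
eef_pos: [0.4823, 0.3026, 0.0098]
tool_rot: [-0.001, 0.997, 0.076, 0.001]
contact_force: [-0.4, -0.2, 0.3]
gripper_width: 0.0425
```

```bash
python3 -c "
from h import *
plan(BR-.010*u(BA),.006,BA)"; python3 look.py w3
```

```text
t 2.83 pos [0.4823 0.3026 0.0098] hd 8.73 z-axis [ 0.0012  0.0011 -1.    ] w 0.0425 F [-0.4 -0.2  0.3]
az 0.53 then shift [0.1 2.7 3.8]
```

View pics/w3.png

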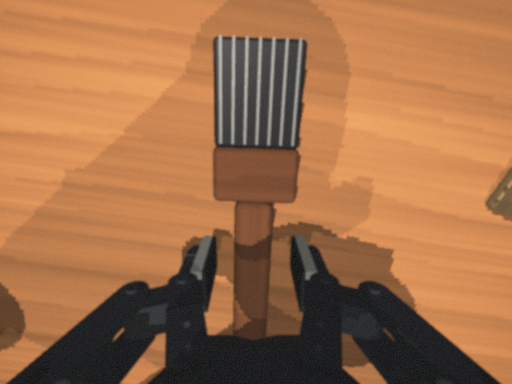

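The handle at (253,270) is centred between the finger pads at (207,260) and (303,260). I go down 5 mm more and close.

{"method": "send_rows", "body": {"targets": [{"tx": 0, "ty": 0.5, "tz": 3, "ax": 0, "ay": 0, "az": 0}, {"tx": 0, "ty": 0, "tz": 2.5, "ax": 0, "ay": 0, "az": 0}, {"tx": 0, "ty": 0, "tz": 0, "ax": 0, "ay": 0, "az": 0}]}}

```text
t: 3.13
eef_pos: [0.4819, 0.3011, 0.0033]
tool_rot: [0.0, 0.997, 0.076, -0.0]
contact_force: [0.2, -0.2, -0.4]
gripper_width: 0.0428
```

{"method": "send_rows", "body": {"targets": [{"tx": 0, "ty": 0, "tz": 0, "ax": 0, "ay": 0, "az": 0}, {"tx": 0, "ty": 0, "tz": 0, "ax": 0, "ay": 0, "az": 0}, {"tx": 0, "ty": 0, "tz": 0, "ax": 0, "ay": 0, "az": 0}, {"tx": 0, "ty": 0, "tz": 0, "ax": 0, "ay": 0, "az": 0}, {"tx": 0, "ty": 0, "tz": 0, "ax": 0, "ay": 0, "az": 0}, {"tx": 0, "ty": 0, "tz": 0, "ax": 0, "ay": 0, "az": 0}], "grip": -1, "newtons": 40}}

```text
t: 3.63
eef_pos: [0.4823, 0.3015, 0.0037]
tool_rot: [-0.0, 0.997, 0.076, 0.0]
contact_force: [-0.0, 0.8, 2.2]
gripper_width: 0.0207
```

```bash
python3 -c "
from h import *
plan(BR-.010*u(BA),.1,BA)"
```

```text
t 3.63 pos [0.4823 0.3015 0.0037] hd 8.70 z-axis [ 5.e-04  4.e-04 -1.e+00] w 0.0207 F [-0.   0.8  2.2]
az 0.50 then shift [  0.3   1.6 -96.3]
```

{"method": "send_rows", "body": {"targets": [{"tx": 0, "ty": 0, "tz": -8, "ax": 0, "ay": 0, "az": 0}, {"tx": 0, "ty": 0, "tz": -20, "ax": 0, "ay": 0, "az": 0}, {"tx": 0, "ty": 0, "tz": -30, "ax": 0, "ay": 0, "az": 0}, {"tx": 0, "ty": 0, "tz": -30, "ax": 0, "ay": 0, "az": 0}, {"tx": 0, "ty": 0, "tz": -30, "ax": 0, "ay": 0, "az": 5.7}, {"tx": 0, "ty": 0, "tz": -30, "ax": 0, "ay": 0, "az": 5.7}, {"tx": 0, "ty": 0, "tz": -12, "ax": 0, "ay": 0, "az": 5.7}, {"tx": 0, "ty": 0, "tz": 0, "ax": 0, "ay": 0, "az": 5.7}]}}

```text
t: 4.3
eef_pos: [0.4834, 0.3025, 0.1678]
tool_rot: [-0.003, 0.992, -0.125, 0.002]
contact_force: [0.5, -0.2, -1.3]
gripper_width: 0.0208
```

```bash
python3 -c "
from h import *
plan(carp(-60,-45),.16,CA)"; python3 look.py w4
```

```text
t 4.30 pos [0.4834 0.3025 0.1678] hd -14.36 z-axis [ 0.0056  0.0053 -1.    ] w 0.0208 F [ 0.5 -0.2 -1.3]
az -0.26 then shift [146.  265.5   6.7]
```

View pics/w4.png

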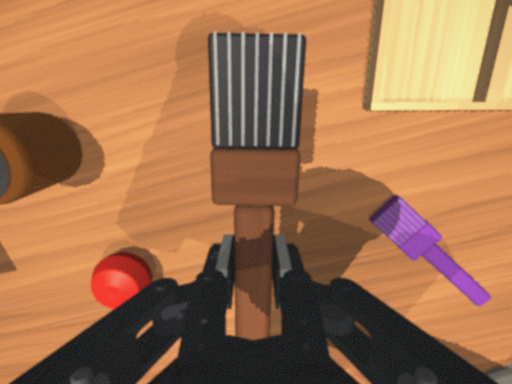

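The brush is held straight and has not turned in the grip. The carrier edges look axis-parallel in this view. Moving across.

{"method": "send_rows", "body": {"targets": [{"tx": 16.2, "ty": 29.5, "tz": 0, "ax": 0, "ay": 0, "az": 0}, {"tx": 16.2, "ty": 29.5, "tz": 0, "ax": 0, "ay": 0, "az": 0}, {"tx": 16.2, "ty": 29.5, "tz": 0, "ax": 0, "ay": 0, "az": 0}, {"tx": 16.2, "ty": 29.5, "tz": 0, "ax": 0, "ay": 0, "az": 0}, {"tx": 16.2, "ty": 29.5, "tz": 0, "ax": 0, "ay": 0, "az": 0}, {"tx": 16.2, "ty": 29.5, "tz": 0, "ax": 0, "ay": 0, "az": 0}, {"tx": 16.2, "ty": 29.5, "tz": 0, "ax": 0, "ay": 0, "az": 0}, {"tx": 16.2, "ty": 29.5, "tz": 0, "ax": 0, "ay": 0, "az": 0}, {"tx": 16.2, "ty": 29.5, "tz": 0, "ax": 0, "ay": 0, "az": 0}, {"tx": 0, "ty": 0, "tz": 0, "ax": 0, "ay": 0, "az": 0}, {"tx": 0, "ty": 0, "tz": 0, "ax": 0, "ay": 0, "az": 0}]}}

```text
t: 5.27
eef_pos: [0.5581, 0.0064, 0.1624]
tool_rot: [0.0, 0.992, -0.124, -0.001]
contact_force: [0.6, 0.5, -1.2]
gripper_width: 0.0206
```

```bash
python3 -c "
from h import *
plan(carp(-10,-45),.1,CA)"; python3 look.py w5
```

```text
t 5.27 pos [0.5581 0.0064 0.1624] hd -14.22 z-axis [-2.5e-03 -3.0e-04 -1.0e+00] w 0.0206 F [ 0.6  0.5 -1.2]
az -0.12 then shift [51.6 -3.6 62.3]
```

View pics/w5.png

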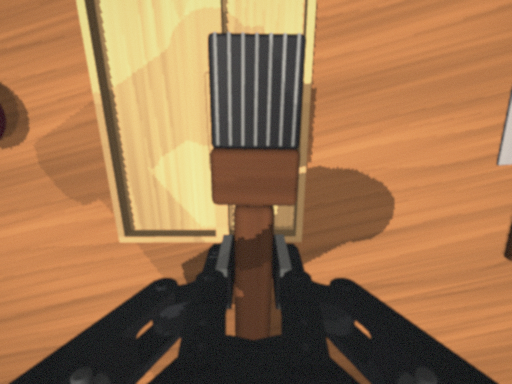

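The wrist view shows the carrier's near wall with corners at (120,242) and (301,242). The brush lies roughly over the narrow bay. I check the corners.

```bash
python3 -c "
from h import *
import pickle
st=pickle.load(open('w5.pkl','rb'))
P=toplane('wrist',[(120,242),(301,242),(77,0),(316,0)],.0,st)
P=toplane('wrist',[(120,242),(301,242),(77,0),(316,0)],.024,st);print(P.round(4)); print(np.linalg.norm(P[0]-P[1]))
d=P[2]-P[0]; print(np.degrees(np.arctan2(d[1],d[0]))); d=P[3]-P[1]; print(np.degrees(np.arctan2(d[1],d[0])));d=P[0]-P[1]; print(np.degrees(np.arctan2(d[1],d[0]))-90)
print(carp(-132,104),carp(-132,-104), P[:2].mean(0)[:2]+.132*u(CA))
"
```

```text
[[ 0.5252  0.1714  0.024 ]
 [ 0.4739 -0.0303  0.024 ]
 [ 0.7553  0.1136  0.024 ]
 [ 0.7041 -0.0885  0.024 ]]
0.20815442097992204
-14.110648738966939
-14.18435756987591
-14.26279540356802
[0.52681286 0.17152387] [ 0.47614093 -0.03020951] [0.6275954  0.03838731]
```

{"method": "send_rows", "body": {"targets": [{"tx": 17, "ty": -1.2, "tz": 20, "ax": 0, "ay": 0, "az": 0}, {"tx": 17, "ty": -1.2, "tz": 20, "ax": 0, "ay": 0, "az": 0}, {"tx": 17, "ty": -1.2, "tz": 22, "ax": 0, "ay": 0, "az": 0}, {"tx": 0, "ty": 0, "tz": 22, "ax": 0, "ay": 0, "az": 0}, {"tx": 0, "ty": 0, "tz": 22, "ax": 0, "ay": 0, "az": 0}, {"tx": 0, "ty": 0, "tz": 11, "ax": 0, "ay": 0, "az": 0}, {"tx": 0, "ty": 0, "tz": 0, "ax": 0, "ay": 0, "az": 0}, {"tx": 0, "ty": 0, "tz": 0, "ax": 0, "ay": 0, "az": 0}]}}

```text
t: 5.98
eef_pos: [0.608, -0.0003, 0.046]
tool_rot: [0.001, 0.993, -0.122, -0.001]
contact_force: [-1.1, -1.8, -1.2]
gripper_width: 0.0207
```

```bash
sed -i 's/^CAR=.*/CAR=np.array([.6287,.0385]); CA=-14.1/' h.py; python3 -c "
from h import *
plan(carp(-10,-45),.013,CA)"; python3 look.py w6
```

```text
t 5.98 pos [ 6.08e-01 -3.00e-04  4.60e-02] hd -14.03 z-axis [-3.e-03 -8.e-04 -1.e+00] w 0.0207 F [-1.1 -1.8 -1.2]
az 0.07 then shift [ 0.7  2.3 33. ]
```

View pics/w6.png

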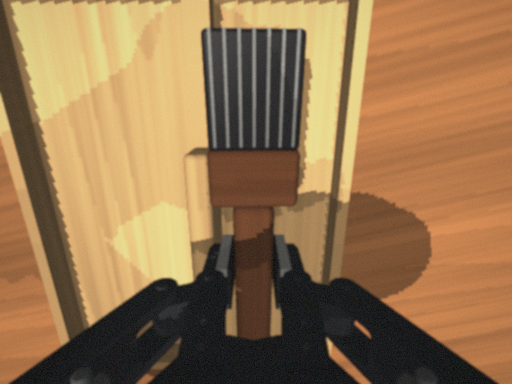

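```bash
python3 -c "
from h import *
import pickle
st=pickle.load(open('w6.pkl','rb'))
for n,x,y,z in [('h far -y',45,-7,.05),('h far +y',45,7,.05),('h near -y',-20,-7,.05),('h near +y',-20,7,.05),('wall in',30,-83,.026),('wall out',30,-90,.026),('wall in far',100,-83,.026),('rib far -y',100,-7,.026),('rib far +y',100,7,.026),('wide wall in',30,111,.026)]:
  print(n,proj('wrist',np.r_[carp(x,y),z],st).round(0))
print(toplane('wrist',[(210,150),(298,150),(210,205),(297,205)],.056,st).round(4))
h,R=head(st); 
for p in toplane('wrist',[(210,205),(297,205),(205,30),(304,30)],.056,st): print((R.T@(p-st['eef_pos'])*1000).round(1))
"
```

```text
h far -y [[181. 155.]]
h far +y [[153. 155.]]
h near -y [[190. 265.]]
h near +y [[166. 265.]]
wall in [[318. 172.]]
wall out [[329. 172.]]
wall in far [[328.  43.]]
rib far -y [[183.  43.]]
rib far +y [[157.  43.]]
wide wall in [[ -1. 172.]]
[[ 0.6703  0.0045  0.056 ]
 [ 0.66   -0.0368  0.056 ]
 [ 0.643   0.0128  0.056 ]
 [ 0.6321 -0.0308  0.056 ]]
[ 30.8 -21.2 -10.1]
[ 30.8  23.8 -10.1]
[110.3 -19.3 -10.4]
[110.3  22.7 -10.3]
```

The handle shows about 30 px (≈14 mm) further right than predicted. Before lowering I take new pictures to see whether the carrier or the arm estimate is off.

```bash
python3 look.py w7; python3 -c "
from h import *
import pickle
st=pickle.load(open('w7.pkl','rb'));s6=pickle.load(open('w6.pkl','rb'))
print(st['t'],st['eef_pos'],s6['eef_pos'],np.abs(st['qd']).max(),np.abs(s6['qd']).max(),head(st)[0])
print(np.abs(cv2.imread('pics/w6.png').astype(int)-cv2.imread('pics/w7.png')).mean())
cv2.imwrite('pics/top7.png',cv2.cvtColor(ctrl.grab_frame('top'),cv2.COLOR_RGB2BGR)[90:210,190:300].repeat(5,0).repeat(5,1))
cv2.imwrite('pics/scene7.png',cv2.cvtColor(ctrl.grab_frame('scene'),cv2.COLOR_RGB2BGR)[180:300,190:350].repeat(5,0).repeat(5,1))
s5=pickle.load(open('w5.pkl','rb'))
for x,y,z in [(-45,7,.05),(-45,-7,.05),(-60,7,.026),(-60,-7,.026),(-132,7,.026)]: print(proj('wrist',np.r_[carp(x,y),z],s5))
"
```

```text
6.0333 [ 6.08518198e-01 -3.22285649e-04  4.67965615e-02] [ 6.08000298e-01 -2.71460972e-04  4.59761415e-02] 0.015569182040524671 0.026928472434063214 -14.046762656731053
3.5410834418402777
[[194.04335927 173.51149572]]
[[208.66755519 173.47495222]]
[[199.66977889 181.50681516]]
[[212.90531947 181.47369642]]
[[203.76625923 242.05985319]]
```

View pics/top7.png

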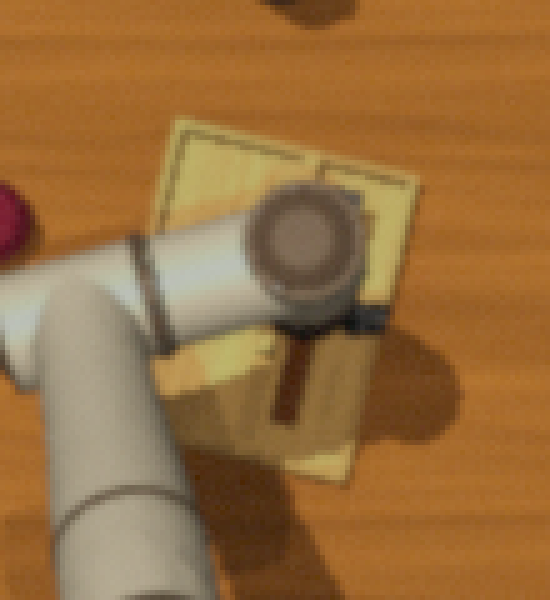

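View pics/scene7.png

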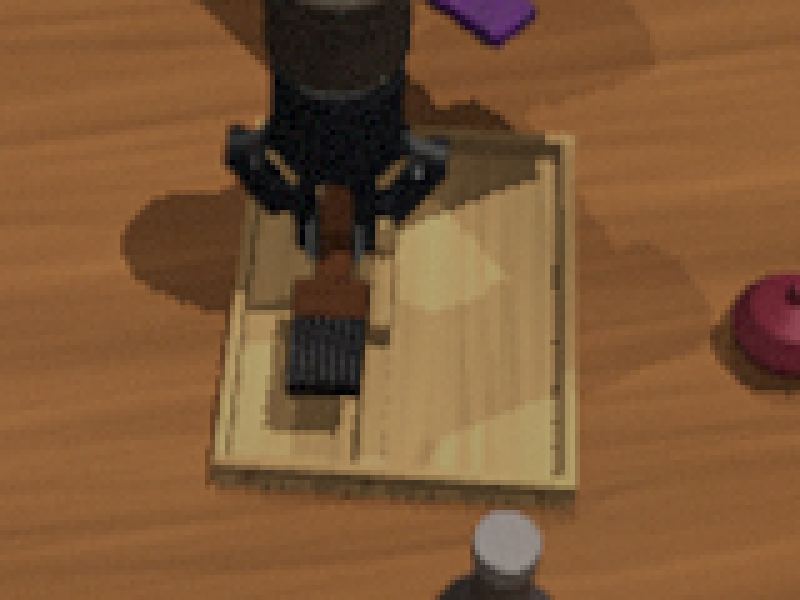

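The carrier has not moved: its corners match the first picture. The error is mine. The rib is not at the tray's middle, because 7+104+14+76+7 puts it 14 mm toward −y from the geometric centre. I correct the carrier frame origin to match.

```bash
sed -i 's/^CAR=.*/CAR=np.array([.6287,.0385])-.014*np.array([np.sin(np.radians(14.1)),np.cos(np.radians(14.1))]); CA=-14.1/' h.py; python3 -c "
from h import *
import pickle
st=pickle.load(open('w7.pkl','rb'));print(CAR)
for n,x,y,z in [('h far -y',45,-7,.05),('h far +y',45,7,.05),('wall in',30,-83,.026),('wall in far',100,-83,.026),('rib far -y',100,-7,.026),('rib far +y',100,7,.026)]:
  print(n,proj('wrist',np.r_[carp(x,y),z],st).round(0))
plan(carp(-10,-45),.046,CA)
"
```

```text
[0.62528939 0.02492179]
h far -y [[209. 156.]]
h far +y [[182. 156.]]
wall in [[340. 173.]]
wall in far [[354.  45.]]
rib far -y [[211.  44.]]
rib far +y [[184.  44.]]
t 6.18 pos [ 6.092e-01 -5.000e-04  4.760e-02] hd -14.09 z-axis [ 1.1e-03  3.0e-04 -1.0e+00] w 0.0206 F [-1.4 -1.7 -1. ]
az 0.01 then shift [-0.6 16.4  1.6]
```

The predictions now match the picture: handle edge at (209,156) and wall at (340,173). I shift 16 mm and lower.

{"method": "send_rows", "body": {"targets": [{"tx": 0, "ty": 8, "tz": 0, "ax": 0, "ay": 0, "az": 0}, {"tx": 0, "ty": 8.4, "tz": 0, "ax": 0, "ay": 0, "az": 0}, {"tx": 0, "ty": 0, "tz": 10, "ax": 0, "ay": 0, "az": 0}, {"tx": 0, "ty": 0, "tz": 10, "ax": 0, "ay": 0, "az": 0}, {"tx": 0, "ty": 0, "tz": 8, "ax": 0, "ay": 0, "az": 0}, {"tx": 0, "ty": 0, "tz": 3, "ax": 0, "ay": 0, "az": 0}, {"tx": 0, "ty": 0, "tz": 1.5, "ax": 0, "ay": 0, "az": 0}, {"tx": 0, "ty": 0, "tz": 0, "ax": 0, "ay": 0, "az": 0}, {"tx": 0, "ty": 0, "tz": 0, "ax": 0, "ay": 0, "az": 0}]}}

```text
t: 6.93
eef_pos: [0.6049, -0.0165, 0.0139]
tool_rot: [0.0, 0.992, -0.123, -0.0]
contact_force: [-1.7, 0.3, 1.3]
gripper_width: 0.0213
```

```bash
python3 -c "
from h import *
plan(carp(-10,-45),.012,CA)"; python3 look.py w8
```

```text
t 6.93 pos [ 0.6049 -0.0165  0.0139] hd -14.09 z-axis [-7.e-04 -2.e-04 -1.e+00] w 0.0213 F [-1.7  0.3  1.3]
az 0.01 then shift [-0.3 -0.2  1.9]
```

View pics/w8.png

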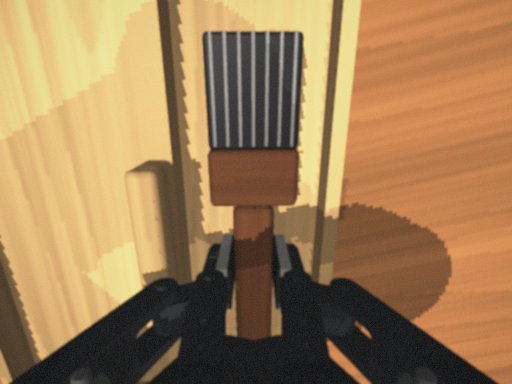

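The brush sits centred between the rib (col 180) and the right wall (col 330), near the floor. I lower 1.5 mm and open modestly.

{"method": "send_rows", "body": {"targets": [{"tx": 0, "ty": 0, "tz": 1.5, "ax": 0, "ay": 0, "az": 0}, {"tx": 0, "ty": 0, "tz": 0, "ax": 0, "ay": 0, "az": 0}]}}

```text
t: 7.15
eef_pos: [0.6052, -0.0165, 0.0126]
tool_rot: [-0.0, 0.992, -0.123, 0.0]
contact_force: [-0.0, -1.2, 1.5]
gripper_width: 0.0208
```

{"method": "send_rows", "body": {"targets": [{"tx": 0, "ty": 0, "tz": 0, "ax": 0, "ay": 0, "az": 0}, {"tx": 0, "ty": 0, "tz": 0, "ax": 0, "ay": 0, "az": 0}, {"tx": 0, "ty": 0, "tz": 0, "ax": 0, "ay": 0, "az": 0}, {"tx": 0, "ty": 0, "tz": -4, "ax": 0, "ay": 0, "az": 0}, {"tx": 0, "ty": 0, "tz": -12, "ax": 0, "ay": 0, "az": 0}, {"tx": 0, "ty": 0, "tz": -25, "ax": 0, "ay": 0, "az": 0}, {"tx": 0, "ty": 0, "tz": -35, "ax": 0, "ay": 0, "az": 0}, {"tx": 0, "ty": 0, "tz": -35, "ax": 0, "ay": 0, "az": 0}, {"tx": 0, "ty": 0, "tz": -35, "ax": 0, "ay": 0, "az": 0}, {"tx": 0, "ty": 0, "tz": -25, "ax": 0, "ay": 0, "az": 0}, {"tx": 0, "ty": 0, "tz": 0, "ax": 0, "ay": 0, "az": 0}], "grip": -0.2}}

```text
t: 8.07
eef_pos: [0.6088, -0.0164, 0.192]
tool_rot: [-0.002, 0.992, -0.122, 0.007]
contact_force: [1.4, 0.5, 0.6]
gripper_width: 0.034
```

```bash
python3 -c "
from h import *
plan(SP-.010*u(SA),.18,SA)"; python3 look.py w9
```

```text
t 8.07 pos [ 0.6088 -0.0164  0.192 ] hd -14.04 z-axis [ 0.0148  0.0012 -0.9999] w 0.0340 F [1.4 0.5 0.6]
az -4.14 then shift [-86.8 301.8   9.6]
```

View pics/w9.png

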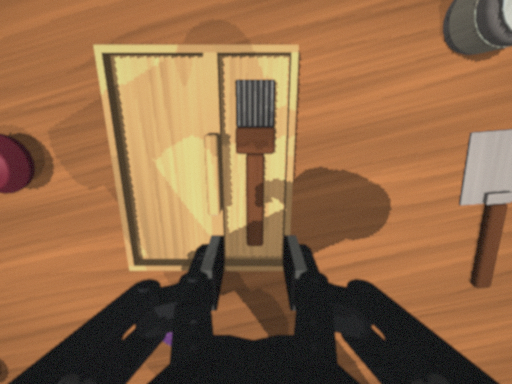

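The brush lies lengthwise in the narrow bay, from (256,80) to (255,245). Next the spatula.

{"method": "send_rows", "body": {"targets": [{"tx": 0, "ty": 0, "tz": 0, "ax": 0, "ay": 0, "az": -4.1}, {"tx": -8, "ty": 27.4, "tz": 0.5, "ax": 0, "ay": 0, "az": 0}, {"tx": -8, "ty": 27.4, "tz": 0.5, "ax": 0, "ay": 0, "az": 0}, {"tx": -8, "ty": 27.4, "tz": 0.5, "ax": 0, "ay": 0, "az": 0}, {"tx": -8, "ty": 27.4, "tz": 0.5, "ax": 0, "ay": 0, "az": 0}, {"tx": -8, "ty": 27.4, "tz": 0.5, "ax": 0, "ay": 0, "az": 0}, {"tx": -8, "ty": 27.4, "tz": 0.5, "ax": 0, "ay": 0, "az": 0}, {"tx": -8, "ty": 27.4, "tz": 0.5, "ax": 0, "ay": 0, "az": 0}, {"tx": -8, "ty": 27.4, "tz": 0.5, "ax": 0, "ay": 0, "az": 0}, {"tx": -8, "ty": 27.4, "tz": 0.5, "ax": 0, "ay": 0, "az": 0}, {"tx": -8, "ty": 27.4, "tz": 0.5, "ax": 0, "ay": 0, "az": 0}, {"tx": -8, "ty": 27.4, "tz": 0.5, "ax": 0, "ay": 0, "az": 0}, {"tx": 0, "ty": 0, "tz": 0, "ax": 0, "ay": 0, "az": 0}, {"tx": 0, "ty": 0, "tz": 0, "ax": 0, "ay": 0, "az": 0}, {"tx": 0, "ty": 0, "tz": 0, "ax": 0, "ay": 0, "az": 0}], "grip": 0}}

```text
t: 9.37
eef_pos: [0.4657, -0.2979, 0.1775]
tool_rot: [-0.0, 0.996, -0.088, -0.0]
contact_force: [0.3, 0.2, 0.0]
gripper_width: 0.0427
```

```bash
python3 -c "
from h import *
plan(SP-.010*u(SA),.01,SA)"; python3 look.py w10
```

```text
t 9.37 pos [ 0.4657 -0.2979  0.1775] hd -10.04 z-axis [-8.e-04  5.e-04 -1.e+00] w 0.0427 F [0.3 0.2 0. ]
az -0.14 then shift [ 6.100e+00 -1.000e-01  1.675e+02]
```

View pics/w10.png

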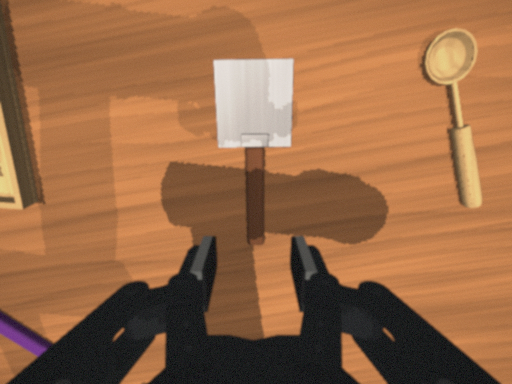

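The spatula runs from its blade top at (254,59) to its handle end at (256,243), parallel to tool x. The handle (col 256) is centred between the pads.

```bash
python3 -c "
from h import *
import pickle
st=pickle.load(open('w10.pkl','rb'))
a=toplane('wrist',[(214,59),(294,59),(217,147),(291,147)],.004,st); b=toplane('wrist',[(248,243),(265,243)],.014,st)
h,R=head(st)
T=lambda P:((P-st['eef_pos'])@R*1000).round(1)
print(T(a),T(b))
"
```

```text
[[123.1 -39.7 173.4]
 [123.   43.7 173.4]
 [ 31.3 -40.5 173.5]
 [ 31.3  44.6 173.4]] [[-87.3  -5.4 163.6]
 [-87.3  15.9 163.6]]
```

{"method": "send_rows", "body": {"targets": [{"tx": 4, "ty": 1, "tz": 20, "ax": 0, "ay": 0, "az": 0}, {"tx": 3, "ty": 1, "tz": 22, "ax": 0, "ay": 0, "az": 0}, {"tx": 0, "ty": 0, "tz": 22, "ax": 0, "ay": 0, "az": 0}, {"tx": 0, "ty": 0, "tz": 22, "ax": 0, "ay": 0, "az": 0}, {"tx": 0, "ty": 0, "tz": 22, "ax": 0, "ay": 0, "az": 0}, {"tx": 0, "ty": 0, "tz": 22, "ax": 0, "ay": 0, "az": 0}, {"tx": 0, "ty": 0, "tz": 20, "ax": 0, "ay": 0, "az": 0}, {"tx": 0, "ty": 0, "tz": 12, "ax": 0, "ay": 0, "az": 0}, {"tx": 0, "ty": 0, "tz": 5, "ax": 0, "ay": 0, "az": 0}, {"tx": 0, "ty": 0, "tz": 3, "ax": 0, "ay": 0, "az": 0}, {"tx": 0, "ty": 0, "tz": 0, "ax": 0, "ay": 0, "az": 0}, {"tx": 0, "ty": 0, "tz": 0, "ax": 0, "ay": 0, "az": 0}, {"tx": 0, "ty": 0, "tz": 0, "ax": 0, "ay": 0, "az": 0}]}}

```text
t: 10.5
eef_pos: [0.4734, -0.3014, 0.009]
tool_rot: [0.0, 0.996, -0.087, 0.001]
contact_force: [-0.6, 0.1, -0.2]
gripper_width: 0.0429
```

```bash
python3 -c "
from h import *
plan(SP-.010*u(SA),.004,SA)"; python3 look.py w11
```

```text
t 10.50 pos [ 0.4734 -0.3014  0.009 ] hd -9.98 z-axis [ 2.e-03 -7.e-04 -1.e+00] w 0.0429 F [-0.6  0.1 -0.2]
az -0.08 then shift [-2.3 -2.2  5. ]
```

View pics/w11.png

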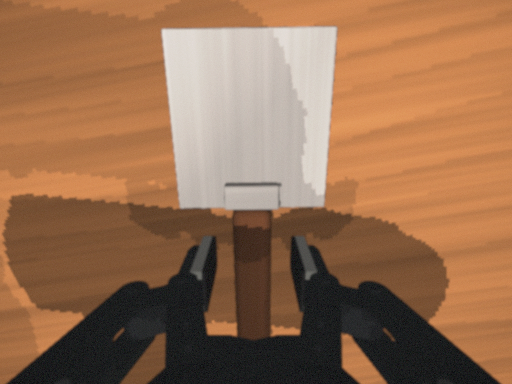

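The handle is centred between the pads. Down 5.5 mm, close, then lift.

{"method": "send_rows", "body": {"targets": [{"tx": 0, "ty": 0, "tz": 3, "ax": 0, "ay": 0, "az": -0.7}, {"tx": 0, "ty": 0, "tz": 2.5, "ax": 0, "ay": 0, "az": 0}, {"tx": 0, "ty": 0, "tz": 0, "ax": 0, "ay": 0, "az": 0}]}}

```text
t: 10.8
eef_pos: [0.4722, -0.3012, 0.0021]
tool_rot: [-0.0, 0.997, -0.081, -0.0]
contact_force: [-0.1, -0.2, -0.3]
gripper_width: 0.0427
```

{"method": "send_rows", "body": {"targets": [{"tx": 0, "ty": 0, "tz": 0, "ax": 0, "ay": 0, "az": 0}, {"tx": 0, "ty": 0, "tz": 0, "ax": 0, "ay": 0, "az": 0}, {"tx": 0, "ty": 0, "tz": 0, "ax": 0, "ay": 0, "az": 0}, {"tx": 0, "ty": 0, "tz": 0, "ax": 0, "ay": 0, "az": 0}, {"tx": 0, "ty": 0, "tz": 0, "ax": 0, "ay": 0, "az": 0}, {"tx": 0, "ty": 0, "tz": 0, "ax": 0, "ay": 0, "az": 0}], "grip": -1, "newtons": 50}}

```text
t: 11.3
eef_pos: [0.4727, -0.3014, 0.0026]
tool_rot: [0.0, 0.997, -0.081, 0.0]
contact_force: [0.3, -0.1, 2.5]
gripper_width: 0.0203
```

{"method": "send_rows", "body": {"targets": [{"tx": 0, "ty": 0, "tz": -8, "ax": 0, "ay": 0, "az": 0}, {"tx": 0, "ty": 0, "tz": -20, "ax": 0, "ay": 0, "az": 0}, {"tx": 0, "ty": 0, "tz": -30, "ax": 0, "ay": 0, "az": 0}, {"tx": 0, "ty": 0, "tz": -30, "ax": 0, "ay": 0, "az": 0}, {"tx": 0, "ty": 0, "tz": -30, "ax": 0, "ay": 0, "az": 4}, {"tx": 0, "ty": 0, "tz": -25, "ax": 0, "ay": 0, "az": 1}, {"tx": 0, "ty": 0, "tz": -12, "ax": 0, "ay": 0, "az": 0}, {"tx": 0, "ty": 0, "tz": 0, "ax": 0, "ay": 0, "az": 0}]}}

```text
t: 11.97
eef_pos: [0.4743, -0.3019, 0.1613]
tool_rot: [0.001, 0.992, -0.124, 0.004]
contact_force: [-0.9, -0.1, -1.2]
gripper_width: 0.0207
```

```bash
python3 -c "
from h import *
plan(carp(0,59),.16,CA)"; python3 look.py w12
```

```text
t 11.97 pos [ 0.4743 -0.3019  0.1613] hd -14.28 z-axis [ 0.007  -0.0026 -1.    ] w 0.0207 F [-0.9 -0.1 -1.2]
az -0.18 then shift [  66.8 -412.8    1.5]
```

View pics/w12.png

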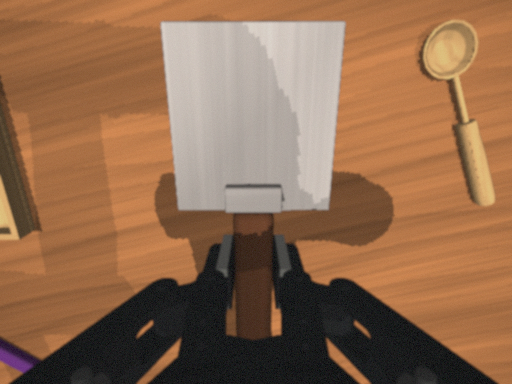

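The spatula is held straight, with the blade centred at col 253. Moving above the wide bay.

{"method": "send_rows", "body": {"targets": [{"tx": 4.5, "ty": -29.5, "tz": 0, "ax": 0, "ay": 0, "az": 0}, {"tx": 4.5, "ty": -29.5, "tz": 0, "ax": 0, "ay": 0, "az": 0}, {"tx": 4.5, "ty": -29.5, "tz": 0, "ax": 0, "ay": 0, "az": 0}, {"tx": 4.5, "ty": -29.5, "tz": 0, "ax": 0, "ay": 0, "az": 0}, {"tx": 4.5, "ty": -29.5, "tz": 0, "ax": 0, "ay": 0, "az": 0}, {"tx": 4.5, "ty": -29.5, "tz": 0, "ax": 0, "ay": 0, "az": 0}, {"tx": 4.5, "ty": -29.5, "tz": 0, "ax": 0, "ay": 0, "az": 0}, {"tx": 4.5, "ty": -29.5, "tz": 0, "ax": 0, "ay": 0, "az": 0}, {"tx": 4.5, "ty": -29.5, "tz": 0, "ax": 0, "ay": 0, "az": 0}, {"tx": 4.5, "ty": -29.5, "tz": 0, "ax": 0, "ay": 0, "az": 0}, {"tx": 4.5, "ty": -29.5, "tz": 0, "ax": 0, "ay": 0, "az": 0}, {"tx": 4.5, "ty": -29.5, "tz": 0, "ax": 0, "ay": 0, "az": 0}, {"tx": 4.5, "ty": -29.5, "tz": 0, "ax": 0, "ay": 0, "az": 0}, {"tx": 4.5, "ty": -29.5, "tz": 0, "ax": 0, "ay": 0, "az": 0}, {"tx": 0, "ty": 0, "tz": 0, "ax": 0, "ay": 0, "az": 0}, {"tx": 0, "ty": 0, "tz": 0, "ax": 0, "ay": 0, "az": 0}, {"tx": 0, "ty": 0, "tz": 0, "ax": 0, "ay": 0, "az": 0}]}}

```text
t: 13.43
eef_pos: [0.6345, 0.083, 0.1554]
tool_rot: [0.001, 0.992, -0.125, -0.002]
contact_force: [-1.1, 0.3, -0.7]
gripper_width: 0.0205
```

```bash
python3 -c "
from h import *
plan(carp(-4,59),.05,CA)"; python3 look.py w13
```

```text
t 13.43 pos [0.6345 0.083  0.1554] hd -14.30 z-axis [-0.004  -0.0011 -1.    ] w 0.0205 F [-1.1  0.3 -0.7]
az -0.20 then shift [  1.6  -0.6 105.4]
```

View pics/w13.png

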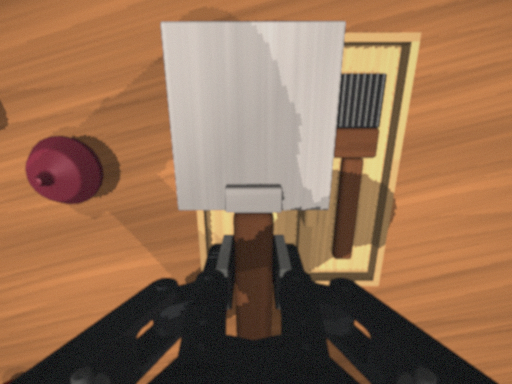

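{"method": "send_rows", "body": {"targets": [{"tx": 1.5, "ty": -0.6, "tz": 20, "ax": 0, "ay": 0, "az": 0}, {"tx": 0, "ty": 0, "tz": 22, "ax": 0, "ay": 0, "az": 0}, {"tx": 0, "ty": 0, "tz": 22, "ax": 0, "ay": 0, "az": 0}, {"tx": 0, "ty": 0, "tz": 22, "ax": 0, "ay": 0, "az": 0}, {"tx": 0, "ty": 0, "tz": 17, "ax": 0, "ay": 0, "az": 0}, {"tx": 0, "ty": 0, "tz": 0, "ax": 0, "ay": 0, "az": 0}, {"tx": 0, "ty": 0, "tz": 0, "ax": 0, "ay": 0, "az": 0}]}}

```text
t: 14.07
eef_pos: [0.6365, 0.0822, 0.0537]
tool_rot: [0.001, 0.992, -0.125, -0.001]
contact_force: [0.2, -0.8, -1.0]
gripper_width: 0.0204
```

```bash
python3 -c "
from h import *
plan(carp(-4,59),.0115,CA)"; python3 look.py w14
```

```text
t 14.07 pos [0.6365 0.0822 0.0537] hd -14.38 z-axis [-0.0024 -0.0012 -1.    ] w 0.0204 F [ 0.2 -0.8 -1. ]
az -0.28 then shift [-0.9 -0.8 42.2]
```

View pics/w14.png

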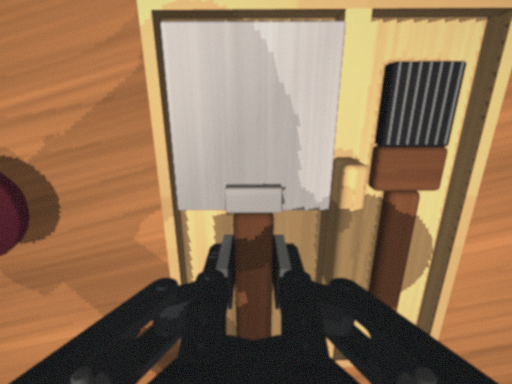

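The blade sits between the left wall and the rib with margin on both sides. Lowering.

{"method": "send_rows", "body": {"targets": [{"tx": -0.5, "ty": -0.5, "tz": 12, "ax": 0, "ay": 0, "az": -0.2}, {"tx": 0, "ty": 0, "tz": 12, "ax": 0, "ay": 0, "az": 0}, {"tx": 0, "ty": 0, "tz": 10, "ax": 0, "ay": 0, "az": 0}, {"tx": 0, "ty": 0, "tz": 5, "ax": 0, "ay": 0, "az": 0}, {"tx": 0, "ty": 0, "tz": 2, "ax": 0, "ay": 0, "az": 0}, {"tx": 0, "ty": 0, "tz": 0.5, "ax": 0, "ay": 0, "az": 0}, {"tx": 0, "ty": 0, "tz": 0, "ax": 0, "ay": 0, "az": 0}, {"tx": 0, "ty": 0, "tz": 0, "ax": 0, "ay": 0, "az": 0}]}}

```text
t: 14.78
eef_pos: [0.6374, 0.0843, 0.0133]
tool_rot: [-0.0, 0.992, -0.123, 0.0]
contact_force: [0.0, 0.1, -1.1]
gripper_width: 0.0204
```

```bash
python3 -c "
from h import *
plan(carp(-4,59),.011,CA)"; python3 look.py w15
```

```text
t 14.78 pos [0.6374 0.0843 0.0133] hd -14.09 z-axis [ 9.e-04  2.e-04 -1.e+00] w 0.0204 F [ 0.   0.1 -1.1]
az 0.01 then shift [-1.2  1.5  2.3]
```

View pics/w15.png

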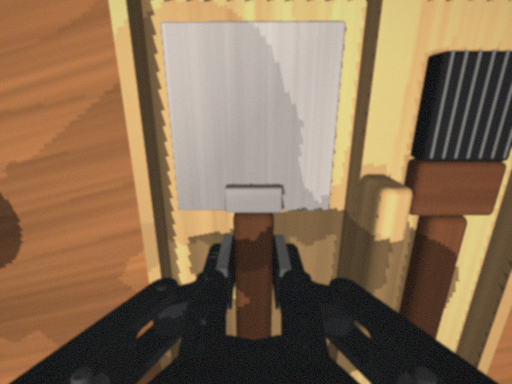

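The blade is centred in the wide bay: edges at cols 165–342, walls at about 145 and 365. I set it down and release.

{"method": "send_rows", "body": {"targets": [{"tx": 0, "ty": 0.5, "tz": 1.5, "ax": 0, "ay": 0, "az": 0}, {"tx": 0, "ty": 0, "tz": 0.7, "ax": 0, "ay": 0, "az": 0}, {"tx": 0, "ty": 0, "tz": 0, "ax": 0, "ay": 0, "az": 0}]}}

```text
t: 15.08
eef_pos: [0.6367, 0.0836, 0.0107]
tool_rot: [-0.0, 0.992, -0.123, -0.0]
contact_force: [0.1, -0.1, -0.8]
gripper_width: 0.0205
```

{"method": "send_rows", "body": {"targets": [{"tx": 0, "ty": 0, "tz": 0, "ax": 0, "ay": 0, "az": 0}, {"tx": 0, "ty": 0, "tz": 0, "ax": 0, "ay": 0, "az": 0}, {"tx": 0, "ty": 0, "tz": 0, "ax": 0, "ay": 0, "az": 0}, {"tx": 0, "ty": 0, "tz": -4, "ax": 0, "ay": 0, "az": 0}, {"tx": 0, "ty": 0, "tz": -12, "ax": 0, "ay": 0, "az": 0}, {"tx": 0, "ty": 0, "tz": -25, "ax": 0, "ay": 0, "az": 0}, {"tx": 0, "ty": 0, "tz": -35, "ax": 0, "ay": 0, "az": 0}, {"tx": 0, "ty": 0, "tz": -35, "ax": 0, "ay": 0, "az": 0}, {"tx": 0, "ty": 0, "tz": -25, "ax": 0, "ay": 0, "az": 0}, {"tx": 0, "ty": 0, "tz": 0, "ax": 0, "ay": 0, "az": 0}, {"tx": 0, "ty": 0, "tz": 0, "ax": 0, "ay": 0, "az": 0}], "grip": -0.15}}

```text
t: 16.0
eef_pos: [0.638, 0.0841, 0.1503]
tool_rot: [-0.001, 0.992, -0.123, 0.003]
contact_force: [-0.2, 0.3, -0.8]
gripper_width: 0.0363
```

```bash
python3 -c "
from h import *
plan(carp(-10,0),.13,CA)"; python3 look.py w16
```

```text
t 16.00 pos [0.638  0.0841 0.1503] hd -14.11 z-axis [ 0.0058  0.0022 -1.    ] w 0.0363 F [-0.2  0.3 -0.8]
az -0.01 then shift [-8.  60.5 20.1]
```

View pics/w16.png

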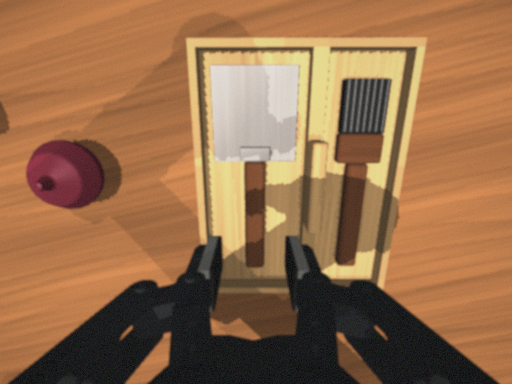

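Both tools lie flat in their bays: spatula from (255,65) to (255,267), brush from (365,80) to (347,265). Next I move over the handle.

{"method": "send_rows", "body": {"targets": [{"tx": 0.5, "ty": 20, "tz": 0, "ax": 0, "ay": 0, "az": 0}, {"tx": 1, "ty": 20, "tz": 0, "ax": 0, "ay": 0, "az": 0}, {"tx": 1, "ty": 20.5, "tz": 10, "ax": 0, "ay": 0, "az": 0}, {"tx": 0, "ty": 0, "tz": 22, "ax": 0, "ay": 0, "az": 0}, {"tx": 0, "ty": 0, "tz": 22, "ax": 0, "ay": 0, "az": 0}, {"tx": 0, "ty": 0, "tz": 16, "ax": 0, "ay": 0, "az": 0}, {"tx": 0, "ty": 0, "tz": 0, "ax": 0, "ay": 0, "az": 0}, {"tx": 0, "ty": 0, "tz": 0, "ax": 0, "ay": 0, "az": 0}, {"tx": 0, "ty": 0, "tz": 0, "ax": 0, "ay": 0, "az": 0}]}}

```text
t: 16.8
eef_pos: [0.625, 0.0244, 0.0772]
tool_rot: [0.0, 0.992, -0.123, 0.0]
contact_force: [0.2, 0.0, -0.1]
gripper_width: 0.0362
```

```bash
python3 -c "
from h import *
plan(carp(1,0),.019,CA)"; python3 look.py w17
```

```text
t 16.80 pos [0.625  0.0244 0.0772] hd -14.08 z-axis [ 6.e-04 -3.e-04 -1.e+00] w 0.0362 F [ 0.2  0.  -0.1]
az 0.02 then shift [ 1.1 -0.6 58.2]
```

View pics/w17.png

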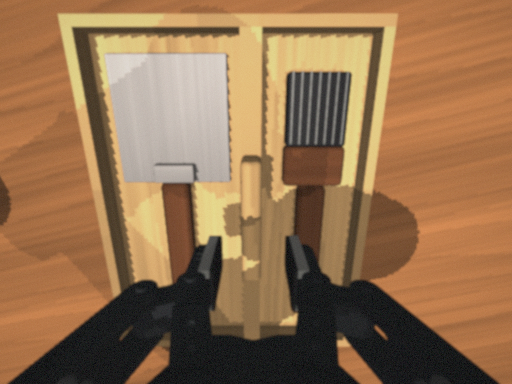

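The handle at (251,190) is within 1–2 mm of the pad centre. I narrow the opening slightly and descend.

{"method": "send_rows", "body": {"targets": [{"tx": 1, "ty": -0.8, "tz": 15, "ax": 0, "ay": 0, "az": 0}, {"tx": 0, "ty": 0, "tz": 15, "ax": 0, "ay": 0, "az": 0}, {"tx": 0, "ty": 0, "tz": 14, "ax": 0, "ay": 0, "az": 0}, {"tx": 0, "ty": 0, "tz": 9, "ax": 0, "ay": 0, "az": 0}, {"tx": 0, "ty": 0, "tz": 4, "ax": 0, "ay": 0, "az": 0}, {"tx": 0, "ty": 0, "tz": 1, "ax": 0, "ay": 0, "az": 0}, {"tx": 0, "ty": 0, "tz": 0, "ax": 0, "ay": 0, "az": 0}, {"tx": 0, "ty": 0, "tz": 0, "ax": 0, "ay": 0, "az": 0}], "grip": -0.3}}

```text
t: 17.52
eef_pos: [0.6264, 0.0251, 0.0197]
tool_rot: [-0.0, 0.992, -0.123, 0.001]
contact_force: [1.2, -0.5, -0.5]
gripper_width: 0.03
```

```bash
python3 -c "
from h import *
plan(carp(1,0),.019,CA)"; python3 look.py w18
```

```text
t 17.52 pos [0.6264 0.0251 0.0197] hd -14.10 z-axis [ 1.9e-03  4.0e-04 -1.0e+00] w 0.0300 F [ 1.2 -0.5 -0.5]
az 0.00 then shift [-0.1  0.5  0.7]
```

View pics/w18.png

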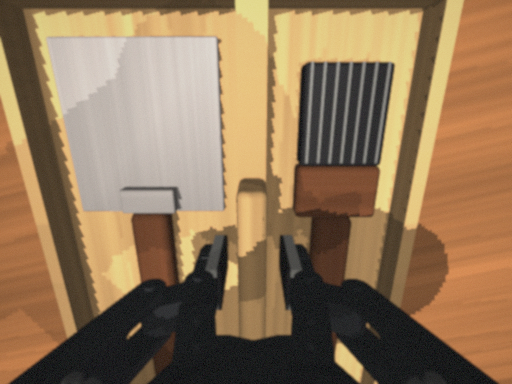

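The handle stands between the pads and the fingers clear both tools. I close firmly.

{"method": "send_rows", "body": {"targets": [{"tx": 0, "ty": 0, "tz": 0, "ax": 0, "ay": 0, "az": 0}, {"tx": 0, "ty": 0, "tz": 0, "ax": 0, "ay": 0, "az": 0}, {"tx": 0, "ty": 0, "tz": 0, "ax": 0, "ay": 0, "az": 0}, {"tx": 0, "ty": 0, "tz": 0, "ax": 0, "ay": 0, "az": 0}, {"tx": 0, "ty": 0, "tz": 0, "ax": 0, "ay": 0, "az": 0}, {"tx": 0, "ty": 0, "tz": 0, "ax": 0, "ay": 0, "az": 0}, {"tx": 0, "ty": 0, "tz": 0, "ax": 0, "ay": 0, "az": 0}], "grip": -1, "newtons": 100}}

```text
t: 18.15
eef_pos: [0.6263, 0.0252, 0.0198]
tool_rot: [-0.0, 0.992, -0.123, 0.001]
contact_force: [-1.1, 1.7, 6.3]
gripper_width: 0.0127
```

{"method": "send_rows", "body": {"targets": [{"tx": 0, "ty": 0, "tz": -2, "ax": 0, "ay": 0, "az": 0}, {"tx": 0, "ty": 0, "tz": -5, "ax": 0, "ay": 0, "az": 0}, {"tx": 0, "ty": 0, "tz": -8, "ax": 0, "ay": 0, "az": 0}, {"tx": 0, "ty": 0, "tz": -5, "ax": 0, "ay": 0, "az": 0}, {"tx": 0, "ty": 0, "tz": 0, "ax": 0, "ay": 0, "az": 0}, {"tx": 0, "ty": 0, "tz": 0, "ax": 0, "ay": 0, "az": 0}]}}

```text
t: 18.65
eef_pos: [0.6257, 0.0249, 0.0389]
tool_rot: [-0.0, 0.992, -0.123, 0.0]
contact_force: [0.2, 0.5, -6.7]
gripper_width: 0.0127
```

```bash
python3 -c "
from h import *
plan(carp(1,0),.12,CA); print(ctrl.state()['wrist_torque'])"; python3 look.py w19
```

```text
t 18.65 pos [0.6257 0.0249 0.0389] hd -14.13 z-axis [ 4.e-04  3.e-04 -1.e+00] w 0.0127 F [ 0.2  0.5 -6.7]
az -0.03 then shift [  0.6   0.1 -81.1]
[-0.03481805  0.04467707  0.03498348]
```

View pics/w19.png

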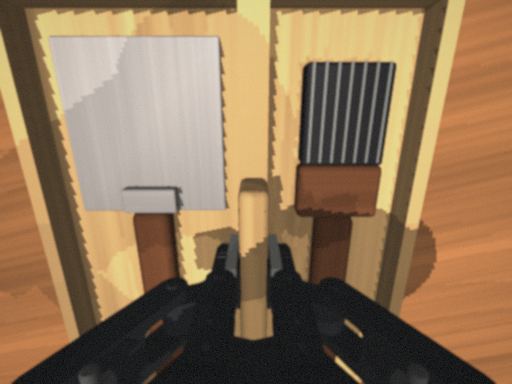

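The force reads −6.7 N, matching the loaded carrier (0.67 kg). It is lifted about 2 cm with the tools unmoved. I lift 81 mm more, gently.

{"method": "send_rows", "body": {"targets": [{"tx": 0, "ty": 0, "tz": -4, "ax": 0, "ay": 0, "az": 0}, {"tx": 0, "ty": 0, "tz": -8, "ax": 0, "ay": 0, "az": 0}, {"tx": 0, "ty": 0, "tz": -12, "ax": 0, "ay": 0, "az": 0}, {"tx": 0, "ty": 0, "tz": -12, "ax": 0, "ay": 0, "az": 0}, {"tx": 0, "ty": 0, "tz": -12, "ax": 0, "ay": 0, "az": 0}, {"tx": 0, "ty": 0, "tz": -12, "ax": 0, "ay": 0, "az": 0}, {"tx": 0, "ty": 0, "tz": -11, "ax": 0, "ay": 0, "az": 0}, {"tx": 0, "ty": 0, "tz": -7, "ax": 0, "ay": 0, "az": 0}, {"tx": 0, "ty": 0, "tz": -3, "ax": 0, "ay": 0, "az": 0}, {"tx": 0, "ty": 0, "tz": 0, "ax": 0, "ay": 0, "az": 0}, {"tx": 0, "ty": 0, "tz": 0, "ax": 0, "ay": 0, "az": 0}, {"tx": 0, "ty": 0, "tz": 0, "ax": 0, "ay": 0, "az": 0}, {"tx": 0, "ty": 0, "tz": 0, "ax": 0, "ay": 0, "az": 0}]}}

```text
t: 19.78
eef_pos: [0.6251, 0.0248, 0.1187]
tool_rot: [0.0, 0.992, -0.123, -0.001]
contact_force: [-0.2, -0.5, -8.1]
gripper_width: 0.013
```

```bash
python3 -c "
from h import *
plan(carp(1,0),.12,CA); s=ctrl.state();print(s['wrist_torque'],np.abs(s['qd']).max())
cv2.imwrite('pics/scene20.png',cv2.cvtColor(ctrl.grab_frame('scene'),cv2.COLOR_RGB2BGR))"; python3 look.py w20; python3 -c "
import cv2,numpy as np
a=cv2.imread('pics/w20.png');b=cv2.imread('pics/scene20.png')
cv2.imwrite('pics/f20.png',np.hstack([cv2.resize(a,(400,300)),cv2.resize(b[130:330,180:400],(400,364))[:300]]))"
```

```text
t 19.78 pos [0.6251 0.0248 0.1187] hd -14.11 z-axis [-1.9e-03 -4.0e-04 -1.0e+00] w 0.0130 F [-0.2 -0.5 -8.1]
az -0.01 then shift [ 1.1 -0.1 -1.3]
[-0.02045536  0.02781221 -0.04537645] 0.005154605647160695
```

View pics/f20.png

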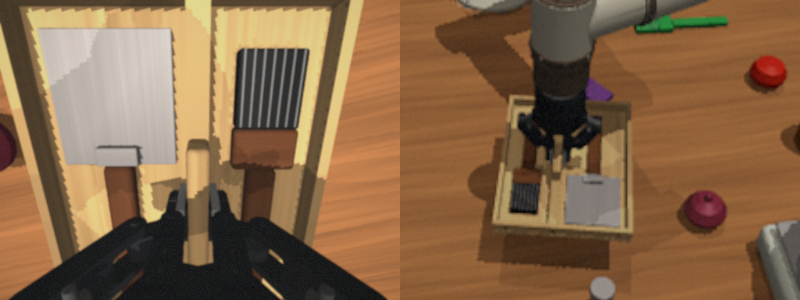

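View pics/scene20.png

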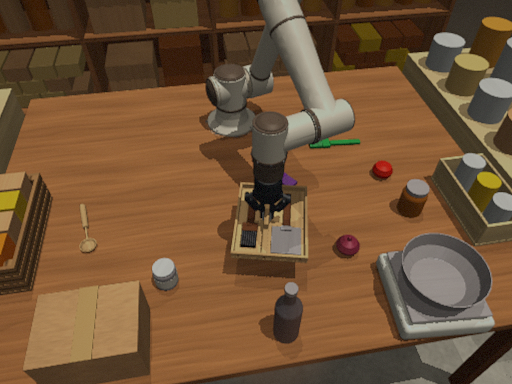

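Carrier lifted level with both tools inside: in the scene picture, the brush head is at (248,240) and the blade at (287,240). The bystanders are where they were. I add a short settle, then hand in.

{"method": "send_rows", "body": {"targets": [{"tx": 0, "ty": 0, "tz": -1, "ax": 0, "ay": 0, "az": 0}, {"tx": 0, "ty": 0, "tz": 0, "ax": 0, "ay": 0, "az": 0}, {"tx": 0, "ty": 0, "tz": 0, "ax": 0, "ay": 0, "az": 0}, {"tx": 0, "ty": 0, "tz": 0, "ax": 0, "ay": 0, "az": 0}, {"tx": 0, "ty": 0, "tz": 0, "ax": 0, "ay": 0, "az": 0}, {"tx": 0, "ty": 0, "tz": 0, "ax": 0, "ay": 0, "az": 0}]}}

```text
t: 20.38
eef_pos: [0.6257, 0.0249, 0.1207]
tool_rot: [-0.0, 0.992, -0.123, 0.0]
contact_force: [0.6, 0.1, -7.4]
gripper_width: 0.0122
```

```bash
python3 -c "
from h import *
plan(carp(1,0),.12,CA); s=ctrl.state();print(np.abs(s['qd']).max(), ctrl.close_job())"
```

```text
t 20.38 pos [0.6257 0.0249 0.1207] hd -14.11 z-axis [ 0.  0. -1.] w 0.0122 F [ 0.6  0.1 -7.4]
az -0.01 then shift [0.6 0.1 0.7]
the job is handed in; nothing more can be done
0.0028012353133878547 None
```

The job is handed in at 20.4 s. The brush lies flat in the narrow bay and the spatula flat in the wide bay. The arm is holding the carrier by its handle, its underside about 101 mm above the counter.

- **Final state:** the tool axis was vertical, the arm almost still, and the load about 7 N, which fits the carrier with both tools. The last pictures, taken just before a final 1 mm lift and settle, showed both tools in place, the carrier level and the other items unmoved.
- **Corrected before release:** I first took the rib to be in the middle of the tray, but it sits 14 mm to one side. The wrist picture disagreed with that, so I corrected the position before lowering the brush. During that check the brush head was held right beside the handle with only 1–2 N on the tool, and the carrier stayed put.
- **Small disagreements:** the first move call was refused for missing keys and nothing moved. The finger opening read 12–13 mm on the 14 mm handle and about 20.5 mm on the 22 mm tool handles. Top and wrist views differed by 2–3 mm, less than the room in the bays.

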